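# Load the crush-test nests with the ball spoon

## Robot

A 6-joint arm with a two-finger parallel gripper is mounted at the origin on the work surface. World frame = base frame: x ahead of the robot, y to its left, z up, the work surface at z = 0. Lengths are in m, angles in degrees, forces in N, time in s.
With the tool pointing down it reaches from about 0.25 to 0.725 m from the base axis. Payload 9.7 kg.
Tool frame: the origin (TCP) lies at the very end of the fingers, on their centre line; the grasp point (between the pads) lies 19 mm behind it; z points along the fingers, y is the line along which they close (so a half turn about z gives the same grasp; the last joint's range is limited). The gripper opens to 85 mm and grips with 20 to 120 N. Pads are 22 mm wide; open, the fingers measure 114 mm over their backs; the gripper's body (76 mm by 85 mm) begins 54 mm behind the grasp point. The pads swing forward as they close: fully open they stand 13 mm farther back than shut.
Start: joints at [67.953, 4.979, 10.078, 95.1, 0, 90], TCP at [0.206, 0.51, 0.231] pointing down, gripper open.
Joint ranges: [-179.16, 179.16], [-48.56, 103.87], [-65.8, 70.77], [-126.05, 130.52], [-82.76, 87.17], [-180, 180]. Speed limits (degrees/s): [127.2, 127.2, 147.25, 180, 180, 180].

## Interface

Orientations are given as [roll, pitch, yaw] about the fixed x, y, z axes, in that order (R = Rz(yaw) Ry(pitch) Rx(roll)).
In Python, from workcell import bot, viewer, finder gives the robot as it stands. The module is installed in compiled form; this text tells all that it offers.
- The arm moves only by the shell command python3 -m inch 'ROWS' [FORCE]. ROWS is JSON, a list that holds one entry, the list of rows, each a list of 7 numbers: the opening in per cent of the stroke, from 0 (shut) to 100 (fully open), then the shift along the tool's x, y, z in mm, then the turn, a rotation vector about the tool's x, y, z in degrees. In form: [[[grip, tx, ty, tz, ax, ay, az], ...]]. A call has 1 to 8 rows; each row shifts and turns the commanded pose from where the row before left it, along the tool's axes as they then stand; what a row does not reach is not made up. A row lasts 1/8 s, in which the tool goes at most 62.5 mm and 10.7 degrees, less where a joint would pass 70% of its speed; a pose out of reach is approached as far as the arm can. A call with a gripper value outside its range is refused whole. The fingers move at their own pace and stop on an object; FORCE is the grip in N (left out, the last holds). Time passes only in rows, so rows that do not move let the fingers close. It gives the time, the measured TCP pose, the force, the opening and the grip force at its end, in the units of the state.
- bot.get_obs(): the state, without advancing time (a new reading comes with each control period).
- viewer.camera(name): name is "scene" or "top"; returns a dict with "pixels" (420x560x3 uint8, red, green, blue), "vfov" (degrees; the focal length in pixels is half the picture's height over the tangent of half this angle, whatever the lens; pixels are square), "cx", "cy" (the principal point, pixels), "k1" (the pictures are not rectified: a ray, as slopes to the right and down, at radius r is drawn at 1 + k1 r^2 times it, then the intrinsics apply), "R" (3x3) and "t" (3): a world point X has camera coordinates R X + t. Camera axes: x right, y down, z forward; pixel columns grow to the right and rows downward; lengths in m; the calibration is good to about 2 mm. A picture is of the moment at which its call begins. There is no depth.
- bot.job_done(): hands the job in; it is judged then, once.
Trained networks look in the newest picture that a camera, given by its name, has taken for a name from the list of things; names that differ only in an ending like _2 or _b are one class to them, and where a whole thing is asked for, a point or a joint stands for the part that bears it (a point fixed in the world has none). Each returns a list of dicts, best first, with "conf" (0 to 1); they miss things now and then, are a little off and sometimes report something else, mostly with a low value. They report only what shows in the picture. A call takes as long as a camera call. They do not tell look-alikes from the thing itself.
- finder.outline_of(camera, thing): "pixels" (420x560 bool, what is visible of it) and "extent" ([centre column, centre row, width, height] in pixels, round what is visible of it).
- finder.mark_of(camera, thing): "position" ([column, row] in pixels: a listed point, or the origin of a listed thing).
The state is a dict: "time": time; "q": joint angles; "qd": joint speeds; "joint_efforts": joint torques, N m; "ee_pos": TCP position; "tcp_rot": TCP orientation; "wrist_force": force on the tool from outside, world axes, zero at the start; "torque": the same for the moment, N m; "opening": finger opening in m; "grasp_force": force on a finger pad.
Only numpy, scipy, OpenCV 4.12 (cv2) and the standard library are available. Lean on these libraries where they do the work, as an engineer would, in place of code of your own. Each camera call takes 0.05 s, during which the arm holds its last target. There are 200 camera calls.

## Task

Each crush-test nest needs one ceramic ball: take the ball spoon by its grip, scoop balls out of the tray one at a time, and tip one into each of the two empty nests without the gripper touching any ball. Leave the other balls in the tray and in the nest that is already loaded, stand the spoon upright back on its rubber pad and let go, and do not push the other things on the bench about.

Things in the scene. Friction and masses are not known exactly. Their poses are not given: they have to be found in the camera images.
- spoon_grip (a point): Centre of the black grip of the loose steel ball spoon (110 mm tall, about 0.1 kg, stands upright on its flat sole). The grip is a block 30 mm along x, 12 mm along y, 50 mm along z (up), centre 85 mm above the sole; a 12 x 10 mm neck joins it to the sole. The pocket is at the foot on the -x side, open to -x (the spoon's front), which at the start faces roughly towards the robot.
- spoon_pocket (a point): Centre of a ball lying in the spoon's pocket; grip's axes; the grip centre is at (22, 0, 71.2) mm from here. The sole is 13.8 mm below, from 9 mm before to 36 mm behind. The pocket, 27 mm wide between sides 14.5 mm high (32 mm outside), has a back wall and holds one ball. Its floor is 1.8 mm, its front lip (6.3 mm before here) 3.6 mm above the sole. Tipped front-down 45 to 50 degrees the ball rolls out.
- spoon_tip (a point): Middle of the thin (1.5 mm) front edge of the spoon's ramp, at sole level, (-14, 0, -13.8) mm from the pocket point; the ramp rises from here to the lip. A ball rolls ahead of the spoon until a tray wall stops it; then driving the spoon flat along the tray floor right up to that wall makes the ball ride over the ramp into the pocket.
- tray: Fixed black open tray, 180 mm along its x, 210 mm along its y, 28 mm high, walls and floor 4 mm thick; origin at the centre of its underside on the bench, x pointing roughly away from the robot. Its upright near wall (inner face at x = -86 mm) is the one nearest the robot. It holds four loose balls, not touching each other.
- pad_top (a point): Centre of the upper face of the flat black rubber pad, 80 mm along its x, 90 mm along its y, 4 mm thick, fixed to the bench, on which the spoon stands at the start.
- nest_a_seat (a point): Point in an empty steel nest where the centre of a seated ball lies, 17 mm above the bench. The three nests are alike: funnel-mouthed round cups bolted to the bench, 34 mm high, mouth 56 mm across inside (64 mm outside), narrowing to a flat floor 32 mm across. They stand in a row to the right of the pad as the robot sees it, in any order.
- nest_b_seat (a point): The same point of the other empty nest.
- nest_c_seat (a point): The same point of the third nest, which already holds a ball.
- ball1: Smooth white ceramic ball, 24 mm in diameter, 28 g, loose in the tray; origin at its centre.
- ball2: Smooth white ceramic ball, 24 mm in diameter, 28 g, loose in the tray; origin at its centre.
- ball3: Smooth white ceramic ball, 24 mm in diameter, 28 g, loose in the tray; origin at its centre.
- ball4: Smooth white ceramic ball, 24 mm in diameter, 28 g, loose in the tray; origin at its centre.
- ball5: The same kind of ball, already in the third nest at the start; origin at its centre.
- washer: Bystander: steel washer 32 mm across, lying on the bench; origin under its centre.
- pin: Bystander: dark steel pin 28 mm across, 30 mm tall, standing; origin under its centre.
- platen: Bystander: steel disc 70 mm across, 20 mm thick; origin under its centre.
- wrench: Bystander: wrench 160 mm long lying on the bench; origin under its centre.
- driver: Bystander: screwdriver lying on the bench; origin under its centre.
- cleaner: Bystander: white bottle 60 mm across, 160 mm tall, standing; origin under its centre.
- jar: Bystander: clear jar 60 mm across, 70 mm tall, standing; origin under its centre.
Mind the look-alikes: they are no part of the job. Of the things that look like the part that bears pad_top, take the one that is farthest to the robot's right at the start.

How it is judged:
By the outcome, as a careful person would: the job done as asked, in the order asked, and still so for the second after the job is handed in, with the robot touching nothing.
It also fails if it takes over 72 s, if anything falls off the work surface, if the arm or the gripper's body presses on something with over 40 N, if the wrist force passes 120 N, or if a joint passes its speed limit or range.

## Working session

There is one attempt and no reset: what is moved stays moved. The work goes in short steps, Python scripts to look and compute and a shell command to move; the robot and the scene stay as the last step left them, time stands still between calls to the robot, and variables do not carry over. Pictures are saved under pics/ and viewed, at most 10 in all, crops included, and the job is handed in when it is done.

```bash
mkdir -p pics
cat > h.py <<'E'
import numpy as np, cv2
from workcell import bot, viewer, finder
from scipy.spatial.transform import Rotation as Ro
def K(c):
    f=c["pixels"].shape[0]/2/np.tan(np.radians(c["vfov"]/2)); return f
def px2w(c,p,z):
    f=K(c); d=np.array([(p[0]-c["cx"])/f,(p[1]-c["cy"])/f]); u=d.copy()
    for _ in range(30): u=d/(1+c["k1"]*(u@u))
    R=np.array(c["R"]);t=np.array(c["t"]); o=-R.T@t; v=R.T@np.array([u[0],u[1],1])
    return o+v*(z-o[2])/v[2]
def w2px(c,X):
    X=np.array(c["R"])@np.array(X)+np.array(c["t"]); u=X[:2]/X[2]; u=u*(1+c["k1"]*(u@u)); return u*K(c)+[c["cx"],c["cy"]]
def save(c,n,crop=None,s=1):
    im=c["pixels"][:,:,::-1]
    if crop: a,b,d,e=crop; im=im[b:e,a:d]
    cv2.imwrite("pics/"+n,cv2.resize(im,None,fx=s,fy=s,interpolation=cv2.INTER_CUBIC))
E
python3 - <<'E'
from h import *
o=bot.get_obs(); print({k:np.round(v,3) for k,v in o.items()})
Z=dict(spoon_grip=.089,spoon_pocket=.0178,spoon_tip=.004,tray=0,pad_top=.004,nest_a_seat=.017,nest_c_seat=.017,ball1=.016,washer=0,pin=0,platen=0,wrench=0,driver=0,cleaner=0,jar=0)
for n in ("top","scene"):
    c=viewer.camera(n); save(c,n+"0.png",s=1.4); print(n,-np.array(c["R"]).T@c["t"],c["vfov"],c["k1"])
    for k,z in Z.items():
        print(k,[(np.round(m["position"]).astype(int).tolist(),round(m["conf"],2),np.round(px2w(c,m["position"],z)[:2]*1000).astype(int).tolist()) for m in finder.mark_of(n,k)])
E
```

```text
{'time': np.float64(0.0), 'q': array([ 6.7952e+01,  5.0090e+00,  1.0031e+01,  9.5099e+01, -2.0000e-03,
        9.0001e+01]), 'qd': array([-0.028, -0.052,  0.009,  0.063,  0.002, -0.039]), 'joint_efforts': array([ 0.0000e+00, -5.2039e+01,  4.6481e+01,  1.6000e-02,  0.0000e+00,
        0.0000e+00]), 'ee_pos': array([0.206, 0.51 , 0.231]), 'tcp_rot': array([-1.79924e+02,  2.00000e-03,  1.57950e+02]), 'wrist_force': array([-0.621, -0.06 ,  0.123]), 'torque': array([ 0.006, -0.003,  0.052]), 'grasp_force': np.float64(0.0), 'opening': np.float64(0.085)}
top [0.34227482 0.05726025 1.01505958] 55.81591696325702 -0.07387826617428143
spoon_grip [([331, 185], 0.66, [517, -76])]
spoon_pocket [([328, 202], 0.52, [487, -78]), ([324, 199], 0.31, [495, -70])]
spoon_tip [([324, 210], 0.73, [470, -70])]
tray [([235, 173], 0.65, [569, 161])]
pad_top [([297, 251], 0.92, [365, 2]), ([166, 322], 0.63, [190, 333]), ([324, 198], 0.55, [501, -71]), ([209, 178], 0.33, [555, 227])]
nest_a_seat [([398, 184], 0.76, [533, -263]), ([326, 210], 0.43, [467, -72]), ([354, 241], 0.28, [387, -142])]
nest_c_seat [([430,
[... 1217 characters left out ...]
 [532, -265])]
nest_c_seat [([232, 383], 0.78, [555, -351]), ([276, 277], 0.58, [492, -77])]
ball1 [([349, 216], 0.61, [555, 218]), ([232, 384], 0.55, [556, -352]), ([320, 230], 0.53, [510, 126]), ([330, 239], 0.47, [549, 107]), ([346, 300], 0.41, [667, -48])]
washer []
pin [([230, 380], 0.61, [542, -343]), ([226, 276], 0.45, [377, -126])]
platen [([273, 194], 0.75, [314, 197]), ([328, 339], 0.69, [673, -152])]
wrench [([282, 259], 0.64, [468, -8]), ([316, 396], 0.58, [711, -279]), ([268, 278], 0.17, [470, -77])]
driver [([273, 190], 0.72, [304, 216])]
cleaner [([407, 194], 0.86, [660, 414])]
jar [([339, 173], 0.65, [441, 398]), ([346, 234], 0.61, [574, 163]), ([353, 225], 0.16, [575, 203])]
```

View pics/top0.png

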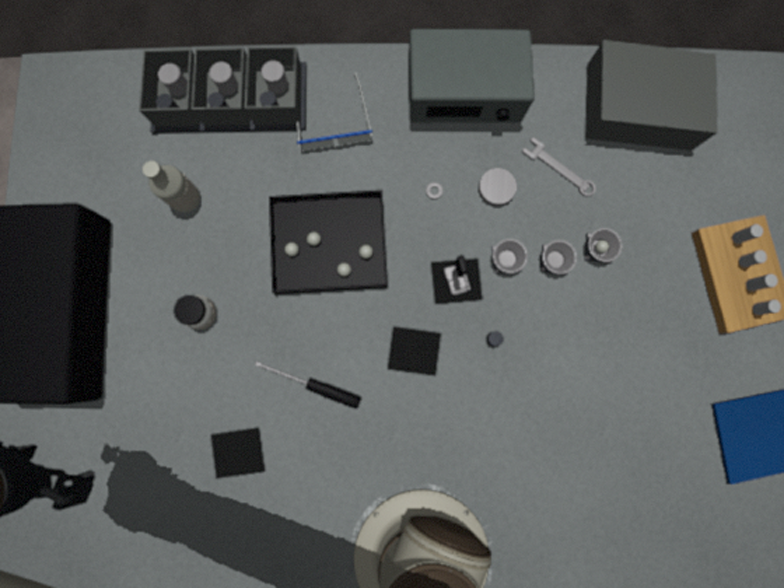

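View pics/scene0.png

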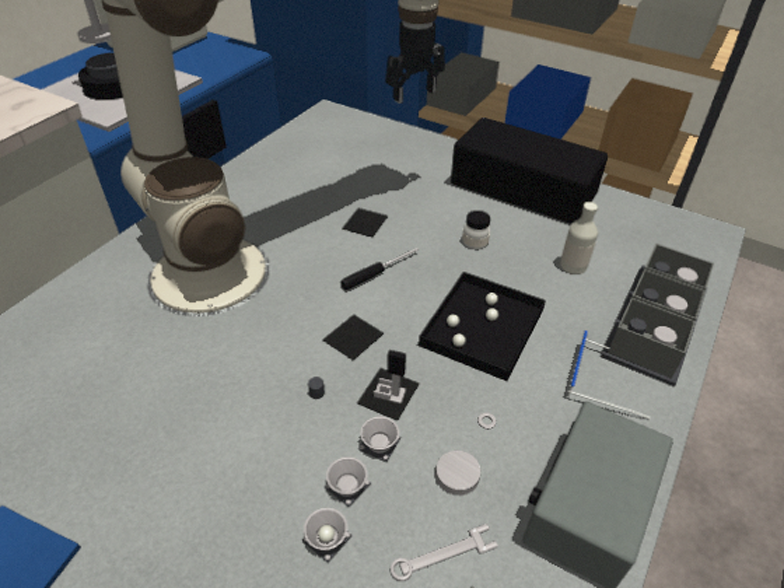

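The top view shows three black pads at about (326,200), (297,251) and (170,323) native px. The one farthest to the robot's right is (326,200), which has the spoon on it. The nests are at (363,184) and (398,184), both empty, and (431,176), which holds a ball. I'll enlarge to confirm and measure.

Run:
```python
from h import *
ims=[]
for n,cr in (("top",(285,155,455,225)),("scene",(210,235,310,415))):
    c=viewer.camera(n)
    if n=="top": save(c,"ctop.png",cr,4.6)
    else: save(c,"cscene.png",(215,235,305,345),5.2)
    for th,z in (("tray",.028),("spoon_grip",0),("pad_top",.004),("nest_a_seat",.034),("ball1",.016)):
        for m in finder.outline_of(n,th):
            if m["conf"]<.3: continue
            M=m["pixels"].astype(np.uint8)
            if M.sum()<10: continue
            cn=max(cv2.findContours(M,0,2)[0],key=cv2.contourArea)
            if th in("tray","pad_top"):
                W=np.array([px2w(c,p[0],z)[:2]*1000 for p in cn],np.float32); r=cv2.minAreaRect(W); print(n,th,round(m["conf"],2),np.round(m["extent"]),np.round(r[0],1),np.round(r[1],1),round(r[2],1))
            else:
                e=m["extent"]; print(n,th,round(m["conf"],2),np.round(e,1),M.sum(),np.round(px2w(c,e[:2],z)[:2]*1000,1))
```

```text
top tray 0.67 [236. 175.  88.  76.] [563.8 160.3] [187.3 213.2] 1.8
top tray 0.4 [138. 224.  34.  18.] [438.5 400. ] [79.2 52.9] 89.4
top spoon_grip 0.81 [328.1 197.9  15.3  32.3] 328 [500.4 -81.4]
top pad_top 0.91 [296. 251.  38.  33.] [366.4   5.8] [86.8 77.8] 81.2
top pad_top 0.62 [170. 322.  38.  35.] [189.1 323.5] [83.2 92. ] 9.1
top pad_top 0.61 [325. 199.  36.  32.] [492.8 -74.9] [79.7 86.2] 5.2
top nest_a_seat 0.64 [397.9 185.   25.5  24.8] 484 [ 526.7 -256.2]
top ball1 0.64 [246.5 192.5   7.6   7.6] 58 [513.9 129.2]
top ball1 0.62 [223.6 171.2   6.5  10.5] 54 [570.  188.1]
top ball1 0.56 [208.4 180.9   8.9  12.6] 69 [545.  226.9]
scene tray 0.74 [345. 233.  88.  74.] [570.  152.6] [186.1 236.3] 2.2
scene tray 0.58 [322. 229.   9.   8.] [520.2 121. ] [21.5 30.5] 26.5
scene tray 0.41 [272. 312.  34.  36.] [ 534.6 -172.3] [67.4 77.9] 5.7
scene spoon_grip 0.85 [279.9 269.   20.   34.6] 465 [480.7 -37.6]
scene pad_top 0.96 [276. 281.  46.  36.] [494.5 -75. ] [79.9 90.1] 4.7
scene pad_top 0.7 [253. 243.  44.  32.] [366.9   6.3] [91.4 80.7] 81.3
scene pad_top 0.58 [257. 158.  33.  20.] [186.2 323.8] [81.  94.6] 7.2
scene nest_a_seat 0.96 [246.1 343.9  32.1  32.3] 773 [ 537.4 -271.5]
scene ball1 0.44 [351.4 225.2   8.9   8.1] 57 [576.1 185.9]
scene ball1 0.41 [327.3 241.6   7.4   3.9] 59 [546.7  96.2]
```

View pics/ctop.png

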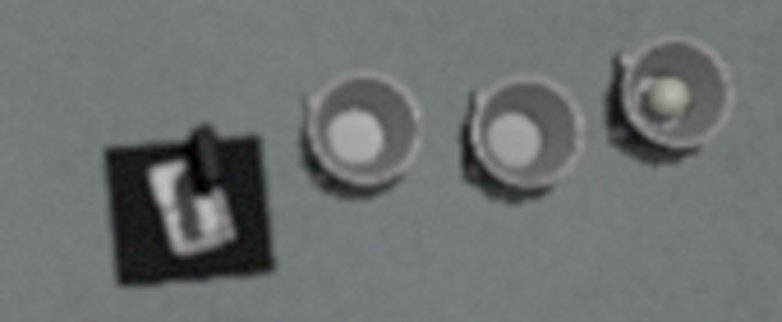

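View pics/cscene.png

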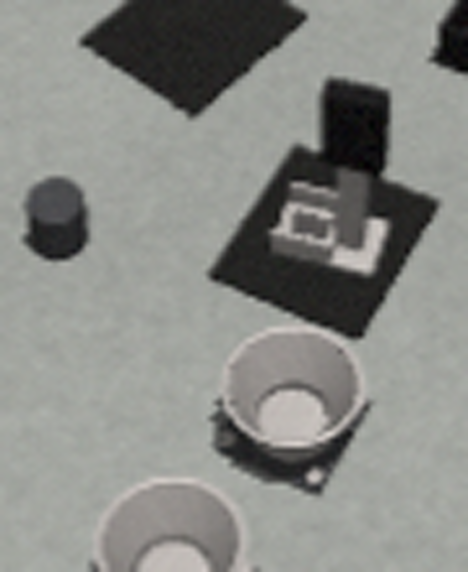

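The crop confirms it. The far-right pad (326,200) carries the spoon, with its pocket facing the robot and turned slightly. The two left nests (364,183) and (399,184) are empty, and the right one holds a ball. Next I fit poses by silhouette and blobs.

```bash
cat > fit.py <<'E'
from h import *
from scipy.optimize import differential_evolution
def box(x0,x1,y0,y1,z0,z1): return np.array([[x,y,z] for x in(x0,x1) for y in(y0,y1) for z in(z0,z1)])/1000
SP=[box(-9,36,-16,16,-13.8,-11),box(-9,14,-16,16,-13.8,.7),box(16,28,-5,5,-13.8,50),box(7,37,-6,6,46.2,96.2)]
TR=[box(-90,90,-105,105,0,28)]
def sil(c,boxes,x,y,z,yaw):
    S=4;M=np.zeros((420*S,560*S),np.uint8);R=Ro.from_euler('z',yaw,degrees=True).as_matrix()
    for b in boxes:
        P=np.array([w2px(c,R@p+[x,y,z]) for p in b]); h=cv2.convexHull(np.round((P+.5)*S).astype(np.int32)); cv2.fillConvexPoly(M,h,1)
    return cv2.resize(M.astype(np.float32),(560,420),interpolation=cv2.INTER_AREA)
def fit(cs,masks,boxes,z,bounds):
    def cost(p): 
        t=0
        for c,m in zip(cs,masks):
            s=sil(c,boxes,p[0],p[1],z,p[2]); t+=1-np.minimum(s,m).sum()/np.maximum(s,m).sum()
        return t
    r=differential_evolution(cost,bounds,maxiter=25,popsize=8,seed=1,tol=1e-4); return np.round(r.x,4),round(r.fun,3)
def near(n,th,x):
    L=[m for m in finder.outline_of(n,th) if np.hypot(m["extent"][0]-x[0],m["extent"][1]-x[1])<12]; return L[0]["pixels"].astype(np.float32)
def blobs(c,lo=(0.47,0.06),hi=(0.66,0.27)):
    g=cv2.cvtColor(c["pixels"],cv2.COLOR_RGB2GRAY); _,_,st,ce=cv2.connectedComponentsWithStats((g>95).astype(np.uint8))
    out=[]
    for s,p in zip(st,ce):
        if 15<s[4]<150:
            w=px2w(c,p,.016)
            if lo[0]<w[0]<hi[0] and lo[1]<w[1]<hi[1]: out.append(np.round(w[:2]*1000,1).tolist()+[int(s[4])])
    return out
E
python3 - <<'E'
from fit import *
cs=[viewer.camera(n) for n in("top","scene")]
ms=[near("top","spoon_grip",(328,198)),near("scene","spoon_grip",(280,269))]
B=[(.46,.53),(-.11,-.04),(-10,50)]
print("spoon",fit(cs,ms,SP,.0178,B),[fit([c],[m],SP,.0178,B) for c,m in zip(cs,ms)])
ms=[near("top","tray",(236,175)),near("scene","tray",(345,233))]
B=[(.54,.59),(.13,.19),(-10,15)]
print("tray",fit(cs,ms,TR,0,B),[fit([c],[m],TR,0,B) for c,m in zip(cs,ms)])
for c in cs: print("balls",blobs(c))
for p in((363.9,183.0),(399.3,183.7),(432.6,175.2)): print(px2w(cs[0],p,.034))
print(px2w(cs[1],(271.3,309),.034))
for c,n in zip(cs,("top","scene")):
  for m in finder.mark_of(n,"nest_b_seat"): print(n,np.round(m["position"],1),px2w(c,m["position"],.017).round(4),m["conf"])
E
```

```text
spoon (array([ 0.4837, -0.0754, 11.0847]), np.float64(0.285)) [(array([ 0.4817, -0.0763, 14.0044]), np.float64(0.146)), (array([ 0.4847, -0.0758, 12.4586]), np.float64(0.105))]
tray (array([0.5667, 0.1613, 2.8817]), np.float64(0.127)) [(array([0.5668, 0.1605, 2.8369]), np.float64(0.052)), (array([0.5666, 0.163 , 3.1763]), np.float64(0.07))]
balls [[574.0, 188.4, 66], [554.8, 228.5, 64], [549.0, 92.2, 66], [516.0, 132.5, 67]]
balls [[553.6, 231.3, 52], [573.1, 191.3, 55], [515.2, 135.2, 57], [548.3, 95.0, 60]]
[ 0.53248422 -0.16893799  0.034     ]
[ 0.53007826 -0.26003994  0.034     ]
[ 0.55178404 -0.34856581  0.034     ]
[ 0.53700623 -0.16992151  0.034     ]
top [363.6 184.1] [ 0.5329 -0.172   0.017 ] 0.83
top [352.8 238.2] [ 0.3941 -0.139   0.017 ] 0.35
scene [268.3 311.1] [ 0.5282 -0.1687  0.017 ] 0.92
```

```bash
cat > plan.py <<'E'
from h import *
def pose(): 
    o=bot.get_obs(); return np.array(o["ee_pos"]),Ro.from_euler('xyz',o["tcp_rot"],degrees=True)
def rows(p0,R0,p1,R1,n,g):
    out=[];p,R=p0,R0; rv=(R0.inv()*R1).as_rotvec()
    for i in range(1,n+1):
        q=p0+(p1-p0)*i/n; Q=R0*Ro.from_rotvec(rv*i/n)
        d=R.inv().apply(q-p)*1000; a=(R.inv()*Q).as_rotvec(degrees=True)
        r=[g]+np.round(d,1).tolist()+np.round(a,1).tolist(); out.append(r)
        p=p+R.apply(np.array(r[1:4])/1000); R=R*Ro.from_rotvec(r[4:],degrees=True)
    for i in range(0,n,8): print(str([out[i:i+8]]).replace(" ",""))
    return p,R
def spoonR(yaw,tilt=0,flip=True):
    # tool orientation for spoon yaw, tilt front-down
    S=Ro.from_euler('z',yaw,degrees=True)*Ro.from_euler('y',-tilt,degrees=True)
    return S*Ro.from_euler('xyz',[180,0,180 if flip else 0],degrees=True)
E
python3 - <<'E'
from fit import *
from plan import *
cs=[viewer.camera(n) for n in("top","scene")]
T=[]
for c,cr in zip(cs,((305,175,345,225),(255,240,305,300))):
  for yaw in(12.5,20):
    s=8; a,b,d,e=cr; im=cv2.resize(c["pixels"][b:e,a:d,::-1],(300,400),interpolation=cv2.INTER_CUBIC); im=cv2.convertScaleAbs(im,alpha=1.6)
    R=Ro.from_euler('z',yaw,degrees=True).as_matrix()
    for bx in SP:
        P=np.array([w2px(c,R@p+[.483,-.0755,.0178]) for p in bx]); P=((P+.5-[a,b])*[300/(d-a),400/(e-b)])
        cv2.polylines(im,[cv2.convexHull(P.round().astype(np.int32))],True,(0,255,0),1)
    T.append(im)
cv2.imwrite("pics/ov.png",cv2.resize(np.hstack(T),(800,267*800//800*1)))
Rt=Ro.from_euler('z',2.9,degrees=True)
for b in((573.5,190),(554,230),(548.6,93.6),(515.6,134)): print(b,Rt.inv().apply([b[0]-566.7,b[1]-161.5,0]).round(1)[:2])
p,R=pose(); print(p,R.as_euler('xyz',degrees=True))
E
python3 -m inch '[[[100,0,0,0,0,0,10]]]' 40
python3 -c "
from h import *;o=bot.get_obs();print(o['q'],o['tcp_rot'])"
```

```text
(573.5, 190) [ 8.2 28.1]
(554, 230) [-9.2 69.1]
(548.6, 93.6) [-21.5 -66.9]
(515.6, 134) [-52.4 -24.9]
[0.20644283 0.50979605 0.23126593] [-1.79998860e+02 -2.31302869e-03  1.57954883e+02]
time: 2.82
ee_pos: [0.2064, 0.5098, 0.2313]
tcp_rot: [-180.0, -0.0, 147.8]
wrist_force: [0.0, -0.9, -0.2]
opening: 0.0856
grasp_force: 0.0
[6.79545817e+01 4.97932520e+00 1.00767874e+01 9.50985484e+01
 3.91524287e-04 1.00181363e+02] [-1.79998862e+02 -1.93367357e-04  1.47773219e+02]
```

View pics/ov.png

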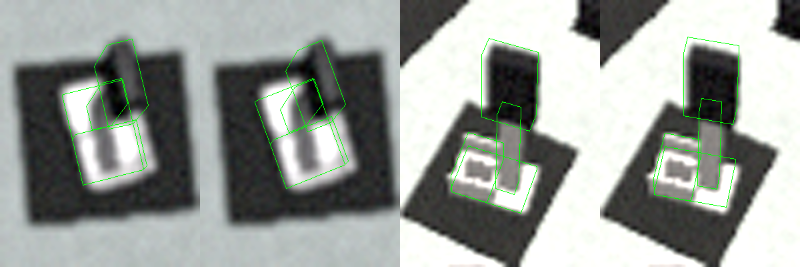

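Overlay: yaw ~15°, grip centre about (0.505,-0.071). I'll plan the approach from that.

Run:
```python
from plan import *
p,R=pose()
rows(p,R,np.array([.505,-.071,.19]),spoonR(15),16,100)
```

```text
[[[100,-35.1,-20.8,2.6,-0.0,-0.0,-3.0],[100,-34.1,-22.5,2.6,-0.0,-0.0,-2.9],[100,-32.8,-24.3,2.5,-0.0,-0.0,-3.0],[100,-31.5,-25.9,2.6,-0.0,-0.0,-2.9],[100,-30.1,-27.5,2.6,-0.0,-0.0,-3.0],[100,-28.7,-29.1,2.6,-0.0,-0.0,-2.9],[100,-27.2,-30.4,2.6,-0.0,-0.0,-3.0],[100,-25.5,-31.9,2.5,-0.0,-0.0,-2.9]]]
[[[100,-23.9,-33.1,2.6,-0.0,-0.0,-3.0],[100,-22.1,-34.3,2.6,-0.0,-0.0,-2.9],[100,-20.4,-35.3,2.6,-0.0,-0.0,-3.0],[100,-18.5,-36.4,2.6,-0.0,-0.0,-2.9],[100,-16.6,-37.3,2.5,-0.0,-0.0,-3.0],[100,-14.7,-38.1,2.6,-0.0,-0.0,-2.9],[100,-12.7,-38.8,2.6,-0.0,-0.0,-3.0],[100,-10.6,-39.4,2.6,-0.0,-0.0,-2.9]]]
```

```bash
python3 -m inch '[[[100,-35,-21,2.6,0,0,-3],[100,-34,-22.5,2.6,0,0,-3],[100,-33,-24,2.6,0,0,-3],[100,-31.5,-26,2.6,0,0,-3],[100,-30,-27.5,2.6,0,0,-3],[100,-28.5,-29,2.6,0,0,-3],[100,-27,-30.5,2.6,0,0,-3],[100,-25.5,-32,2.6,0,0,-3]]]' 60
python3 -m inch '[[[100,-24,-33,2.6,0,0,-3],[100,-22,-34,2.6,0,0,-3],[100,-20,-35,2.6,0,0,-3],[100,-18.5,-36.5,2.6,0,0,-3],[100,-16.5,-37.5,2.6,0,0,-3],[100,-14.5,-38,2.6,0,0,-3],[100,-12.5,-39,2.6,0,0,-3],[100,-10.5,-39.5,2.6,0,0,-3]]]'
python3 - <<'E'
from plan import *
p,R=pose();print(p,R.as_euler('xyz',degrees=True))
rows(p,R,np.array([.505,-.071,.070]),spoonR(15),6,100)
E
```

```text
time: 3.82
ee_pos: [0.3573, 0.2191, 0.2106]
tcp_rot: [180.0, 0.0, 172.1]
wrist_force: [0.1, 0.3, -0.2]
opening: 0.0855
grasp_force: 0.0
time: 4.82
ee_pos: [0.5095, -0.0694, 0.1897]
tcp_rot: [-180.0, 0.0, -164.0]
wrist_force: [-0.0, 0.2, 0.2]
opening: 0.0856
grasp_force: 0.0
[ 0.50945712 -0.0693983   0.18972004] [-1.79994395e+02  2.06109121e-02 -1.63952721e+02]
[[[100,0.8,-0.0,20.0,-0.0,0.0,0.2],[100,0.8,-0.1,19.9,-0.0,0.0,0.1],[100,0.8,-0.1,20.0,-0.0,0.0,0.2],[100,0.8,-0.0,19.9,-0.0,0.0,0.2],[100,0.8,-0.1,20.0,-0.0,0.0,0.2],[100,0.8,-0.0,19.9,-0.0,0.0,0.1]]]
```

```bash
python3 -m inch '[[[100,1,0,20,0,0,0.5],[100,1,0,20,0,0,0.5],[100,0.5,0,20,0,0,0],[100,0,0,20,0,0,0],[100,0,0,20,0,0,0],[100,0,0,20,0,0,0],[100,0,0,0,0,0,0]]]' 60
python3 - <<'E'
from fit import *
c=viewer.camera("top");s=viewer.camera("scene")
a=cv2.resize(c["pixels"][150:250,270:390,::-1],(390,325));b=cv2.resize(s["pixels"][200:325,230:380,::-1],(390,325))
cv2.imwrite("pics/g.png",np.hstack([a,b]))
E
```

```text
time: 5.7
ee_pos: [0.5056, -0.0686, 0.0684]
tcp_rot: [179.9, -0.1, -165.0]
wrist_force: [0.2, 0.2, 0.4]
opening: 0.0854
grasp_force: 0.0
```

View pics/g.png

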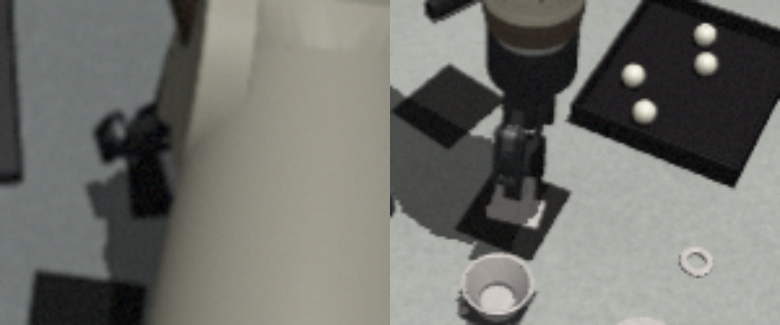

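The gripper straddles the grip: in the scene crop the sole shows below the fingers at (515,210). Closing now and lifting.

```bash
python3 -m inch '[[[0,0,0,0,0,0,0],[0,0,0,0,0,0,0],[0,0,0,0,0,0,0],[0,0,0,0,0,0,0],[0,0,0,0,0,0,0],[0,0,0,0,0,0,0],[0,0,0,0,0,0,0],[0,0,0,0,0,0,0]]]' 60
python3 -m inch '[[[0,0,0,-15,0,0,0],[0,0,0,-25,0,0,0],[0,0,0,-30,0,0,0],[0,0,0,-30,0,0,0],[0,0,0,0,0,0,0]]]' 80
python3 - <<'E'
from fit import *
c=viewer.camera("top");s=viewer.camera("scene")
o=bot.get_obs();print(o["q"].round(1))
cv2.imwrite("pics/g2.png",np.hstack([cv2.resize(s["pixels"][200:300,240:340,::-1],(500,500),interpolation=cv2.INTER_CUBIC)]))
for n in("spoon_grip","spoon_pocket","spoon_tip"):
  for k in("top","scene"): print(n,k,[(np.round(m["position"],1),round(m["conf"],2)) for m in finder.mark_of(k,n)][:2])
E
```

```text
time: 6.8
ee_pos: [0.5066, -0.0687, 0.0698]
tcp_rot: [-180.0, 0.0, -165.0]
wrist_force: [0.1, 0.1, 0.8]
opening: 0.0112
grasp_force: 59.6
time: 7.42
ee_pos: [0.5076, -0.0689, 0.1726]
tcp_rot: [-179.9, 0.2, -165.0]
wrist_force: [0.6, 0.2, -2.3]
opening: 0.0112
grasp_force: 78.0
[ -7.7  -1.2  -3.1  88.1   0.  -22.7]
spoon_grip top [(array([335.2, 178.2]), 0.68)]
spoon_grip scene [(array([283.1, 225.7]), 0.62)]
spoon_pocket top [(array([332.5, 194.1]), 0.58)]
spoon_pocket scene [(array([275.6, 242.7]), 0.84)]
spoon_tip top [(array([330.9, 203.3]), 0.66), (array([334.3, 180.4]), 0.33)]
spoon_tip scene [(array([265.5, 251.5]), 0.71)]
```

View pics/g2.png

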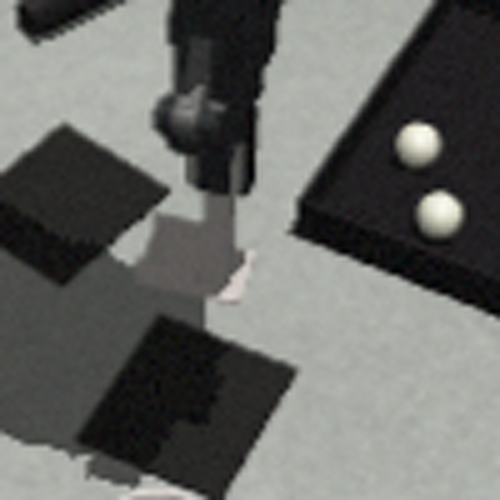

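```bash
cat > est.py <<'E'
from fit import *
from plan import *
def spoon_in_tool():
    p,R=pose(); S=R*Ro.from_euler('xyz',[180,0,180],degrees=True).inv() # spoon axes (no relative yaw)
    for th,off in(("spoon_pocket",(0,0,0)),("spoon_tip",(-14,0,-13.8)),("spoon_grip",(22,0,71.2))):
        z=p[2]-.052+off[2]/1000
        for k in("top","scene"):
            c=viewer.camera(k)
            for m in finder.mark_of(k,th)[:1]:
                w=px2w(c,m["position"],z); d=S.inv().apply(w-p)*1000-np.array(off); print(th,k,round(m["conf"],2),"pocket rel tcp in spoon axes",d.round(1))
if __name__=="__main__": spoon_in_tool()
E
python3 est.py
python3 - <<'E'
from fit import *
from plan import *
p,R=pose(); ms=[];cs=[]
for k,x in(("top",(333,190)),("scene",(278,240))):
    c=viewer.camera(k)
    for m in finder.outline_of(k,"spoon_grip"): print(k,m["conf"],m["extent"].round() if hasattr(m["extent"],'round') else m["extent"],m["pixels"].sum())
E
```

```text
spoon_pocket top 0.68 pocket rel tcp in spoon axes [-20.3   1.1 -52. ]
spoon_pocket scene 0.95 pocket rel tcp in spoon axes [-19.9  -4.1 -52. ]
spoon_tip top 0.62 pocket rel tcp in spoon axes [-23.4  -2.9 -52. ]
spoon_tip scene 0.83 pocket rel tcp in spoon axes [-19.   -9.4 -52. ]
spoon_grip top 0.7 pocket rel tcp in spoon axes [-18.9  -2.  -52. ]
spoon_grip scene 0.96 pocket rel tcp in spoon axes [-17.7  -3.2 -52. ]
top 0.66 [329.2, 196.8, 12.4, 20.6] 131
top 0.66 [122.7, 132.1, 39.9, 37.1] 876
top 0.4 [138.7, 223.6, 35.3, 19.9] 612
scene 0.82 [279.8, 242.5, 23.5, 38.6] 344
scene 0.66 [234.1, 380.9, 37.8, 42.2] 797
```

```bash
cat >> plan.py <<'E'
def tray_tcp(px,py,z): # TCP world for pocket at tray coords (mm)
    v=Ro.from_euler('z',2.9,degrees=True).apply([(px+20)/1000,py/1000,0]); return np.array([.5667,.1615,0])+v+[0,0,z]
def pocket_tray():
    p,R=pose(); v=Ro.from_euler('z',-2.9,degrees=True).apply(p-[.5667,.1615,0])*1000; print("pocket tray",(v[:2]-[20,0]).round(1),"z",p[2].round(4),"yaw",R.as_euler('xyz',degrees=True).round(1))
E
python3 - <<'E'
from plan import *
p,R=pose()
p,R=rows(p,R,tray_tcp(-13,-24.9,.13),spoonR(2.9),7,0)
rows(p,R,tray_tcp(-13,-24.9,.0715),spoonR(2.9),4,0)
E
```

```text
[[[0,-17.0,25.9,5.7,0.0,-0.0,1.7],[0,-16.3,26.3,5.6,0.0,-0.0,1.7],[0,-15.4,26.9,5.7,0.0,-0.0,1.8],[0,-14.6,27.3,5.7,0.0,-0.0,1.7],[0,-13.8,27.7,5.6,0.0,-0.0,1.7],[0,-13.0,28.1,5.7,0.0,-0.0,1.7],[0,-12.1,28.5,5.7,0.0,-0.0,1.8]]]
[[[0,-0.0,0.0,14.6,0.0,-0.0,-0.0],[0,-0.0,0.0,14.6,0.0,-0.0,-0.0],[0,-0.0,0.0,14.7,0.0,-0.0,-0.0],[0,-0.0,0.0,14.6,0.0,-0.0,-0.0]]]
```

```bash
python3 -m inch '[[[0,-17,26,5.7,0,0,1.7],[0,-16.3,26.3,5.7,0,0,1.7],[0,-15.4,27,5.7,0,0,1.7],[0,-14.6,27.3,5.7,0,0,1.7],[0,-13.8,27.7,5.7,0,0,1.7],[0,-13,28,5.7,0,0,1.8],[0,-12,28.5,5.7,0,0,1.8],[0,0,0,0,0,0,0]]]'
python3 - <<'E'
from est import *
pocket_tray(); spoon_in_tool()
for k in("top","scene"): print(blobs(viewer.camera(k)))
E
```

```text
time: 9.62
ee_pos: [0.5746, 0.1387, 0.1288]
tcp_rot: [-180.0, -0.1, -177.0]
wrist_force: [-0.6, -0.7, -1.5]
opening: 0.011
grasp_force: 78.1
pocket tray [-13.3 -23.2] z 0.1288 yaw [-1.80e+02 -1.00e-01 -1.77e+02]
spoon_pocket top 0.49 pocket rel tcp in spoon axes [ 77.9 260.  -51.9]
spoon_pocket scene 0.62 pocket rel tcp in spoon axes [-26.1   5.1 -52. ]
spoon_tip scene 0.71 pocket rel tcp in spoon axes [-24.4  -1.4 -52. ]
spoon_grip scene 0.76 pocket rel tcp in spoon axes [-26.3   4.5 -52. ]
[]
[[556.8, 232.6, 34], [574.3, 188.6, 53], [515.3, 132.9, 42], [548.6, 93.6, 49]]
```

```bash
python3 -m inch '[[[0,0,-1,15,0,0,0],[0,0,-1,15,0,0,0],[0,0,0,14,0,0,0],[0,0,0,10,0,0,0],[0,0,0,3.5,0,0,0],[0,0,0,0,0,0,0]]]'
python3 - <<'E'
from est import *
pocket_tray()
c=viewer.camera("scene"); print(blobs(c)); save(c,"s1.png",(290,195,370,255),9)
E
```

```text
time: 11.08
ee_pos: [0.5748, 0.1351, 0.0723]
tcp_rot: [-180.0, -0.0, -177.1]
wrist_force: [0.2, -0.1, -1.0]
opening: 0.0114
grasp_force: 78.1
pocket tray [-13.3 -26.8] z 0.0723 yaw [-180.    -0.  -177.1]
[[522.9, 243.2, 21], [577.3, 191.5, 32], [515.2, 133.5, 44], [587.8, 127.9, 24], [548.6, 93.6, 49]]
```

View pics/s1.png

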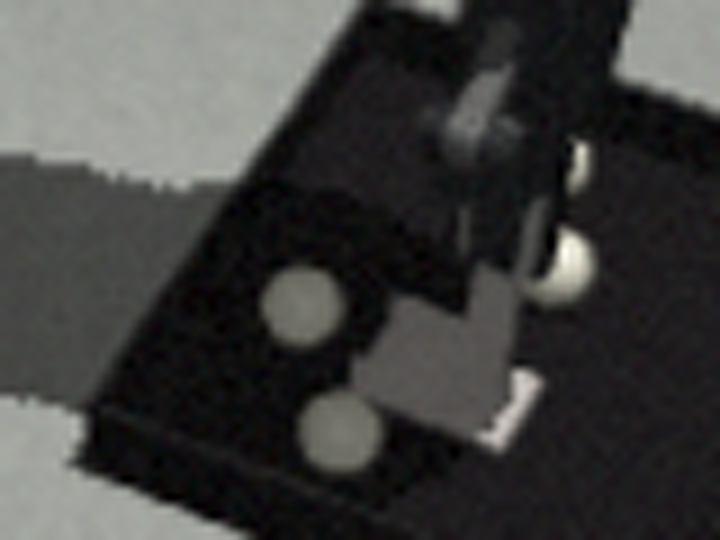

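The spoon stands behind the near ball (crop 302,305), clear of the other ball at (340,432). I'll correct the lateral offset, lower to the floor and start pushing.

```bash
python3 -m inch '[[[0,0,1,1.5,0,0,0],[0,0,0.5,1,0,0,0],[0,0,0,0,0,0,0]]]'
python3 -m inch '[[[0,4,0,0,0,0,0],[0,5,0,0,0,0,0],[0,5,0,0,0,0,0],[0,5,0,0,0,0,0],[0,5,0,0,0,0,0],[0,4,0,0,0,0,0],[0,2,0,0,0,0,0],[0,0,0,0,0,0,0]]]'
python3 - <<'E'
from est import *
pocket_tray()
c=viewer.camera("scene"); print(blobs(c)); save(c,"s2.png",(290,195,370,255),9)
for m in finder.outline_of("scene","spoon_grip")[:2]: print(m["conf"],m["extent"])
E
```

```text
time: 11.5
ee_pos: [0.5747, 0.1367, 0.0699]
tcp_rot: [180.0, 0.0, -177.1]
wrist_force: [-0.5, -0.5, -2.1]
opening: 0.0114
grasp_force: 78.2
time: 12.5
ee_pos: [0.5445, 0.1351, 0.0699]
tcp_rot: [180.0, -0.0, -177.1]
wrist_force: [-0.8, -0.9, 1.3]
opening: 0.0112
grasp_force: 78.3
pocket tray [-43.5 -25.3] z 0.0699 yaw [ 180.    -0.  -177.1]
[[486.3, 239.9, 18], [553.6, 231.3, 52], [573.1, 191.3, 55], [503.0, 132.8, 45], [559.0, 125.0, 23], [549.2, 94.1, 53]]
0.78 [332.4, 224.4, 29.6, 32.9]
0.39 [232.8, 381.6, 37.0, 41.8]
```

```bash
python3 -m inch '[[[0,3,0,0,0,0,0],[0,4,0,0,0,0,0],[0,4,0,0,0,0,0],[0,4,0,0,0,0,0],[0,4,0,0,0,0,0],[0,4,0,0,0,0,0],[0,2,0,0,0,0,0],[0,0,0,0,0,0,0]]]'
python3 - <<'E'
from est import *
pocket_tray()
c=viewer.camera("scene"); print(blobs(c,(.45,.06))); save(c,"s3.png",(290,195,370,255),9)
E
```

```text
time: 13.6
ee_pos: [0.5194, 0.1338, 0.0698]
tcp_rot: [180.0, -0.0, -177.1]
wrist_force: [-1.0, -0.3, 2.2]
opening: 0.0112
grasp_force: 78.6
pocket tray [-68.6 -25.2] z 0.0698 yaw [ 180.    -0.  -177.1]
[[553.8, 231.5, 53], [573.1, 191.3, 55], [497.1, 135.0, 48], [544.0, 103.4, 86]]
```

View pics/s3.png

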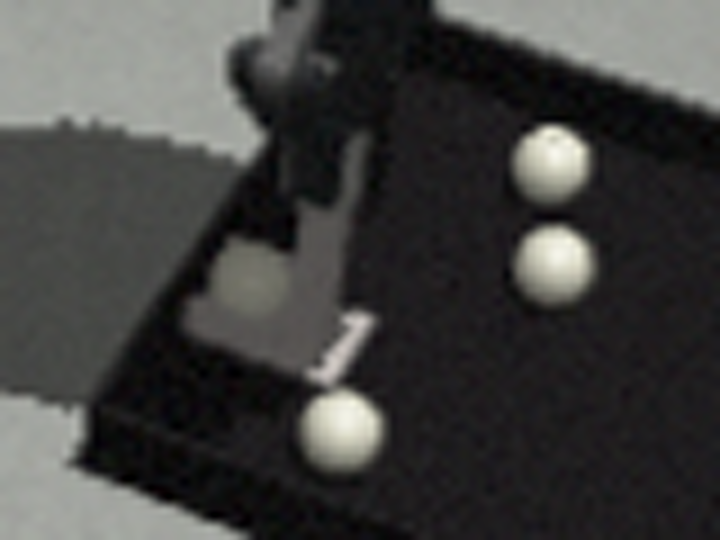

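The ball sits between the spoon's sides (crop 250,280). I'll push a little further to the wall, then lift and check.

```bash
python3 -m inch '[[[0,2,0,0,0,0,0],[0,1.5,0,0,0,0,0],[0,0,0,0,0,0,0],[0,0,0,-3,0,0,0],[0,0,0,-8,0,0,0],[0,-3,0,-15,0,0,0],[0,-3,0,-20,0,0,0],[0,0,0,-20,0,0,0]]]'
python3 -m inch '[[[0,0,0,-20,0,0,0],[0,0,0,-10,0,0,0],[0,0,0,0,0,0,0]]]'
python3 - <<'E'
from est import *
pocket_tray()
p,_=pose()
c=viewer.camera("scene"); print(blobs(c,(.45,.06)))
w=p+[-.02,0,-.052]; print("expected ball px",w2px(c,w)); 
g=cv2.cvtColor(c["pixels"],cv2.COLOR_RGB2GRAY)
u=w2px(c,w).astype(int); save(c,"s4.png",(u[0]-35,u[1]-30,u[0]+45,u[1]+30),8)
A=[.533,-.170];
# tip plan
pz=.034+.012
E
```

```text
time: 14.65
ee_pos: [0.5219, 0.1339, 0.1363]
tcp_rot: [-180.0, -0.1, -177.1]
wrist_force: [0.3, 0.8, -1.4]
opening: 0.0112
grasp_force: 78.3
time: 15.02
ee_pos: [0.5224, 0.134, 0.1661]
tcp_rot: [180.0, 0.0, -177.1]
wrist_force: [-0.4, 0.3, -1.3]
opening: 0.0117
grasp_force: 78.4
pocket tray [-65.7 -25.2] z 0.1661 yaw [ 180.     0.  -177.1]
[[500.8, 221.2, 31], [553.6, 231.5, 52], [573.1, 191.3, 55], [548.3, 95.0, 60]]
expected ball px [321.88007521 200.02976338]
```

View pics/s4.png

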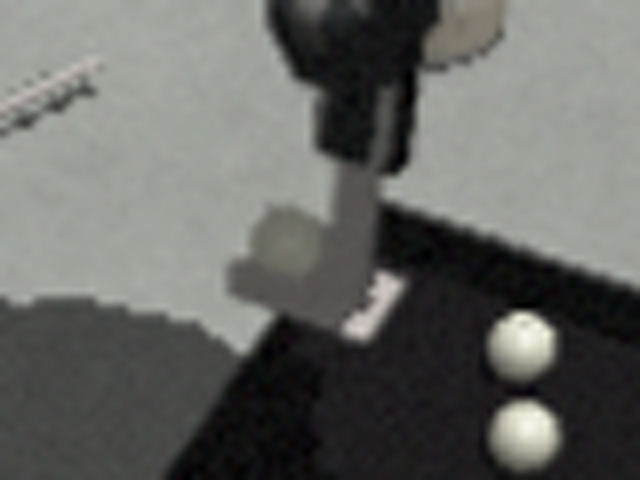

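The ball is in the pocket (crop 285,240), and its pixel agrees with the forward prediction to 0.5 px. All 10 pictures are used, so from here I rely on numbers. Next is the move to nest A.

```bash
cat >> plan.py <<'E'
A=np.array([.532,-.170]);B=np.array([.5315,-.262])
def tcp_of(nest,ahead,pz,yaw,tilt):
    S=Ro.from_euler('z',yaw,degrees=True); pk=np.array([*nest,pz])+S.apply([ahead/1000,0,0])
    return pk+(S*Ro.from_euler('y',-tilt,degrees=True)).apply([.020,0,.052]), spoonR(yaw,tilt)
def tilts(p,R,nest,ahead,pz,yaw,L):
    out=[]
    for t in L:
        q,Q=tcp_of(nest,ahead,pz,yaw,t)
        r=[0]+np.round(R.inv().apply(q-p)*1000,1).tolist()+np.round((R.inv()*Q).as_rotvec(degrees=True),1).tolist(); out.append(r)
        p=p+R.apply(np.array(r[1:4])/1000); R=R*Ro.from_rotvec(r[4:],degrees=True)
    for i in range(0,len(L),8): print(str([out[i:i+8]]).replace(" ",""))
    return p,R
E
python3 - <<'E'
from plan import *
p,R=pose(); q,Q=tcp_of(A,13,.09,-18,0); print(q)
p,R=rows(p,R,q,Q,14,0)
E
```

```text
[ 0.56338487 -0.18019756  0.142     ]
[[[0,-1.8,-22.6,1.7,-0.0,-0.0,1.5],[0,-2.4,-22.5,1.6,-0.0,-0.0,1.5],[0,-3.0,-22.4,1.7,-0.0,-0.0,1.5],[0,-3.6,-22.3,1.7,-0.0,-0.0,1.5],[0,-4.2,-22.3,1.7,-0.0,-0.0,1.4],[0,-4.7,-22.1,1.6,-0.0,-0.0,1.5],[0,-5.3,-22.0,1.7,-0.0,-0.0,1.5],[0,-5.9,-21.9,1.7,-0.0,-0.0,1.5]]]
[[[0,-6.4,-21.7,1.6,-0.0,-0.0,1.5],[0,-7.0,-21.5,1.7,-0.0,-0.0,1.5],[0,-7.6,-21.3,1.7,-0.0,-0.0,1.5],[0,-8.1,-21.1,1.7,-0.0,-0.0,1.5],[0,-8.7,-20.9,1.6,-0.0,-0.0,1.5],[0,-9.2,-20.7,1.7,-0.0,-0.0,1.5]]]
```

```bash
python3 -m inch '[[[0,-1,-11,1.5,0,0,1],[0,-2,-22.5,1.5,0,0,1.5],[0,-3,-22.5,1.5,0,0,1.5],[0,-3.5,-22.5,1.5,0,0,1.5],[0,-4,-22.5,1.5,0,0,1.5],[0,-4.5,-22,1.5,0,0,1.5],[0,-5,-22,1.5,0,0,1.5],[0,-6,-22,1.5,0,0,1.5]]]'
python3 -m inch '[[[0,-6.5,-22,1.5,0,0,1.5],[0,-7,-21.5,1.5,0,0,1.5],[0,-7.5,-21.5,1.5,0,0,1.5],[0,-8,-21,1.5,0,0,1.5],[0,-8.5,-20.5,1.5,0,0,1.5],[0,-9,-20.5,1.5,0,0,1.5],[0,-4,-9,1,0,0,1],[0,0,0,0,0,0,0]]]'
python3 - <<'E'
from plan import *
p,R=pose();print(p)
c=viewer.camera("scene"); S=Ro.from_euler('z',R.as_euler('xyz',degrees=True)[2]-180,degrees=True)
print("ball px",w2px(c,p+S.apply([-.02,0,-.052])),[ (np.round(m["position"],1),round(m["conf"],2)) for m in finder.mark_of("scene","ball1")])
q,Q=tcp_of(A,13,.057,-18,0)
p,R=rows(p,R,q,Q,5,0)
tilts(p,R,A,13,.057,-18,[8,16,24,30,34,38,41,44,47,50,53,55])
E
```

```text
time: 16.08
ee_pos: [0.5441, -0.0357, 0.1528]
tcp_rot: [-180.0, -0.1, 171.2]
wrist_force: [0.1, -0.3, -0.3]
opening: 0.011
grasp_force: 78.5
time: 17.08
ee_pos: [0.5638, -0.1788, 0.1435]
tcp_rot: [180.0, -0.0, 161.3]
wrist_force: [0.5, -0.3, -1.6]
opening: 0.0113
grasp_force: 78.4
[ 0.56382166 -0.17881299  0.14350354]
ball px [273.75907735 296.36278913] [(array([351.2, 224.8]), 0.6), (array([348.5, 213.8]), 0.55), (array([273.2, 297.2]), 0.5), (array([232.5, 380. ]), 0.5), (array([328.2, 242.4]), 0.46)]
[[[0,-0.0,-0.3,6.9,0.0,-0.0,-0.1],[0,-0.0,-0.3,6.9,0.0,-0.0,-0.2],[0,-0.0,-0.3,6.9,0.0,-0.0,-0.1],[0,-0.0,-0.3,6.9,0.0,-0.0,-0.2],[0,-0.0,-0.3,6.9,0.0,-0.0,-0.1]]]
[[[0,7.4,0.0,-2.3,0.0,-8.0,-0.0],[0,7.4,0.0,-2.2,0.0,-8.0,-0.0],[0,7.5,0.0,-2.3,0.0,-8.0,-0.0],[0,5.5,0.0,-1.8,-0.0,-6.0,-0.0],[0,3.7,0.0,-1.3,-0.0,-4.0,-0.0],[0,3.7,0.0,-1.2,-0.0,-4.0,-0.0],[0,2.7,0.0,-1.0,-0.0,-3.0,-0.0],[0,2.7,0.0,-1.0,-0.0,-3.0,-0.0]]]
[[[0,2.8,0.0,-1.0,-0.0,-3.0,-0.0],[0,2.7,0.0,-0.9,-0.0,-3.0,-0.0],[0,2.8,0.0,-1.0,-0.0,-3.0,-0.0],[0,1.8,0.0,-0.7,-0.0,-2.0,-0.0]]]
```

```bash
python3 -m inch '[[[0,0,-0.5,7,0,0,0],[0,0,-0.5,9,0,0,-0.3],[0,0,-0.5,9,0,0,-0.3],[0,0,0,7,0,0,0],[0,0,0,2.5,0,0,0],[0,0,0,0,0,0,0]]]'
python3 -m inch '[[[0,7.4,0,-2.3,0,-8,0],[0,7.4,0,-2.3,0,-8,0],[0,7.5,0,-2.3,0,-8,0],[0,5.5,0,-1.8,0,-6,0],[0,3.7,0,-1.3,0,-4,0],[0,3.7,0,-1.2,0,-4,0],[0,2.7,0,-1,0,-3,0],[0,2.7,0,-1,0,-3,0]]]'
python3 -m inch '[[[0,2.8,0,-1,0,-3,0],[0,2.7,0,-1,0,-3,0],[0,2.8,0,-1,0,-3,0],[0,1.8,0,-0.7,0,-2,0],[0,0,0,0,0,0,0],[0,0,0,0,0,0,0],[0,0,0,0,0,0,0]]]'
python3 - <<'E'
from plan import *
p,R=pose();print(p,R.as_euler('xyz',degrees=True))
q,Q=tcp_of(A,13,.057,-18,55); print("want",q,Q.as_euler('xyz',degrees=True))
for k in("scene","top"):
    c=viewer.camera(k); print(k,"A seat px",w2px(c,[*A,.017]),[ (np.round(m["position"],1),round(m["conf"],2)) for m in finder.mark_of(k,"ball1")])
c=viewer.camera("scene"); g=cv2.cvtColor(c["pixels"],cv2.COLOR_RGB2GRAY); print(g[300:324:2,256:286:2])
E
```

```text
time: 17.92
ee_pos: [0.5634, -0.1797, 0.1092]
tcp_rot: [180.0, -0.0, 162.0]
wrist_force: [0.0, -0.0, -1.7]
opening: 0.0112
grasp_force: 78.4
time: 18.92
ee_pos: [0.5236, -0.1667, 0.1093]
tcp_rot: [180.0, 44.1, 161.9]
wrist_force: [-0.2, 0.0, -0.6]
opening: 0.0112
grasp_force: 78.6
time: 19.8
ee_pos: [0.5228, -0.1663, 0.1032]
tcp_rot: [-180.0, 54.8, 162.0]
wrist_force: [0.3, -0.2, -0.8]
opening: 0.0109
grasp_force: 78.6
[ 0.52284034 -0.16634878  0.1032087 ] [-179.99680827   54.80821718  161.95057228]
want [ 0.51476269 -0.16439926  0.10320902] [180.  55. 162.]
scene A seat px [269.4317433  312.24949866] [(array([233.5, 380.9]), 0.66), (array([348.9, 217.3]), 0.6), (array([328.2, 241.4]), 0.56), (array([352.4, 223.1]), 0.5), (array([267. , 313.8]), 0.43)]
top A seat px [362.86137212 184.44979556] [(array([262.1, 177.4]), 0.64), (array([223.1, 170.7]), 0.62), (array([209.2, 179.3]), 0.55), (array([430.8, 177.7]), 0.38)]
[[ 74  71  75  89  88  88 139 148  81 175 183 181 186 136 156]
 [ 68  71  82  86  88  88 149 150 124 125 182 185 126 180 165]
 [ 73  78  83  83  87  90 148 149 149  92 164 186 182 142 173]
 [ 72 168  77  83  86  90 149 149 146 121  80 172 183 185 187]
 [ 70 175  78  79  84 132 149 115 114 137 100 122 184 185 184]
 [ 70 162 134 139  81  94  97  97 187 119 177  79 172 184 182]
 [ 72 168 120 137 100  96 108 113 101 193 186 119  77 182 160]
 [ 71 110 155 132 104 152 164  81  83 186 190 183  98 143 101]
 [110  54 141 141 153 124 181 105  82  80 170 128 172  72 126]
 [106  83  49  92 171 102 127 150  81  86 110  84  42  39 167]
 [ 96  85  41  34  68 104 179 198  81  85  77  57  39 151 167]
 [166  71  36  35  38  52  80  81  82  81  43  39  45  71 170]]
```

Run:
```python
from plan import *
p,R=pose()
p,R=rows(p,R,p+[0,0,.05],R,3,0)
q,Q=tcp_of(A,20,.14,-18,0); print(q)
rows(p,R,q,Q,7,0)
```

```text
[[[0,-13.6,-0.0,-9.6,0.0,0.0,0.0],[0,-13.6,-0.0,-9.6,0.0,0.0,0.0],[0,-13.6,-0.0,-9.6,0.0,0.0,0.0]]]
[ 0.57004226 -0.18236068  0.192     ]
[[[0,-8.7,-0.1,2.6,-0.0,7.8,-0.0],[0,-9.1,-0.1,1.3,-0.0,7.8,-0.0],[0,-9.1,-0.1,0.1,-0.0,7.9,-0.0],[0,-9.0,-0.0,-1.1,-0.0,7.8,-0.0],[0,-8.8,-0.1,-2.3,-0.0,7.8,-0.0],[0,-8.4,-0.1,-3.6,-0.0,7.8,-0.0],[0,-7.9,-0.1,-4.6,-0.0,7.9,-0.1]]]
```

```bash
python3 -m inch '[[[0,-13.5,0,-9.5,0,0,0],[0,-13.5,0,-9.5,0,0,0],[0,-13.5,0,-9.5,0,0,0],[0,-9,0,2.5,0,8,0],[0,-9,0,1.5,0,8,0],[0,-9,0,0,0,8,0],[0,-9,0,-1,0,8,0],[0,-9,0,-2.5,0,8,0]]]'
python3 -m inch '[[[0,-8.5,0,-3.5,0,8,0],[0,-8,0,-4.5,0,6.8,0],[0,0,0,0,0,0,0]]]'
python3 - <<'E'
from plan import *
p,R=pose();print(p,R.as_euler('xyz',degrees=True))
S=Ro.from_euler('z',-18,degrees=True)
for k in("scene","top"):
    c=viewer.camera(k); print(k,"A seat px",w2px(c,[*A,.017]).round(1),"pocket",w2px(c,p+S.apply([-.02,0,-.052])).round(1),[ (np.round(m["position"],1).tolist(),round(m["conf"],2)) for m in finder.mark_of(k,"ball1")])
c=viewer.camera("scene"); g=cv2.cvtColor(c["pixels"],cv2.COLOR_RGB2GRAY); print(g[294:328,252:290:2]); pk=w2px(c,p+S.apply([-.02,0,-.052])).astype(int); print(g[pk[1]-8:pk[1]+8:2,pk[0]-8:pk[0]+9:2])
E
```

```text
time: 21.05
ee_pos: [0.5632, -0.1794, 0.1815]
tcp_rot: [-180.0, 14.5, 161.9]
wrist_force: [0.6, -0.0, -1.4]
opening: 0.0109
grasp_force: 78.5
time: 21.42
ee_pos: [0.5784, -0.1844, 0.1878]
tcp_rot: [-180.0, -0.4, 161.9]
wrist_force: [-0.6, 0.3, -2.1]
opening: 0.011
grasp_force: 78.6
[ 0.57844992 -0.18439191  0.18778701] [-179.99173772   -0.44493177  161.94389968]
scene A seat px [269.4 312.2] pocket [278.4 288.8] [([235.2, 382.6], 0.68), ([329.5, 240.3], 0.62), ([268.4, 314.5], 0.45), ([351.6, 222.7], 0.45), ([347.2, 216.5], 0.42)]
top A seat px [362.9 184.4] pocket [377.2 162.9] [([225.2, 170.8], 0.61), ([365.2, 182.3], 0.59), ([210.8, 174.7], 0.57), ([259.2, 176.6], 0.56)]
[[ 80  81  79  79  78  79  94 182 147  57  91  94  97  95  91  92  92  91
   93]
 [ 81  80  78  80  77  78  77 183 180 179  91  92  95  96  94  88  90  92
   95]
 [ 81  81  83  82  80  80  79  93 188 184 146  94  91  93  93  92  94  92
   95]
 [ 82  82  80  79  80  82  81  80 136 123 122  92  95  91  95  91  94  93
   94]
 [ 83  81  80  78  81  80  85  95 106 108 108 101  93  95  99  92  92  94
  192]
 [ 84  82  7
[... 1950 characters left out ...]
 65  44  43  43  49  81  71  49  41  44  67 166 193 192
  193]
 [ 81  84  81  85  82  69  51  40  43  43  38  43  46  44  75  80 181 190
  189]
 [ 81  81  82  84  82  83  75  48  39  42  41  66  68  47  80  83 162 186
  187]
 [ 87  83  84  82  81  85  84  77  48  40  42  87  87  67  79  82  80 186
  186]
 [102  87  86  83  79  84  85  82  77  46  39  87  81  77  79  81 100 183
  185]]
[[ 38  45  39  42  41  26  37  90  49]
 [ 46  37  42  41  72  68  79  88  33]
 [ 43  41  38  59  95  92  91  89  73]
 [ 37  42  88  92  97  99  92  92  94]
 [ 75  95  93  96 100  94  90  90  94]
 [ 95  97  96  99 100  97  92  92  96]
 [ 93  94  98  95  92  96  94  91  95]
 [ 57  91  94  97  95  91  92  92  91]]
```

A ball-shaped blob now sits in nest A: scene (270,314), top (365,182). Next is ball 3.

Run:
```python
from plan import *
p,R=pose()
p,R=rows(p,R,tray_tcp(17.5,-67,.13),spoonR(2.9),8,0)
```

```text
[[[0,7.0,34.5,7.7,0.0,-0.0,-2.6],[0,5.5,34.8,7.7,0.0,-0.0,-2.6],[0,3.9,35.0,7.8,0.0,-0.0,-2.7],[0,2.2,35.1,7.7,0.0,-0.0,-2.6],[0,0.7,35.3,7.7,0.0,-0.0,-2.6],[0,-1.0,35.2,7.7,0.0,-0.0,-2.6],[0,-2.5,35.1,7.7,0.0,-0.0,-2.6],[0,-4.2,35.0,7.7,0.0,-0.0,-2.7]]]
```

```bash
python3 -m inch '[[[0,7,34.5,5,0,0.4,-2.6],[0,5.5,35,7,0,0,-2.6],[0,4,35,7,0,0,-2.6],[0,2,35,8,0,0,-2.6],[0,0.5,35,8,0,0,-2.6],[0,-1,35,8,0,0,-2.6],[0,-2.5,35,8,0,0,-2.6],[0,-4,35,7,0,0,-2.7]]]'
python3 -m inch '[[[0,0,0,0,0,0,0]]]'
python3 - <<'E'
from plan import *
from fit import blobs
pocket_tray(); print(blobs(viewer.camera("scene")))
p,R=pose(); rows(p,R,tray_tcp(17.5,-67,.0725),spoonR(2.9),5,0)
E
```

```text
time: 22.68
ee_pos: [0.6074, 0.097, 0.1342]
tcp_rot: [179.8, -0.4, -177.1]
wrist_force: [-0.5, -0.3, -0.9]
opening: 0.0112
grasp_force: 78.5
time: 22.8
ee_pos: [0.6071, 0.0979, 0.1335]
tcp_rot: [179.8, -0.5, -177.0]
wrist_force: [-1.2, -0.4, -1.1]
opening: 0.011
grasp_force: 78.6
pocket tray [ 17.2 -65.6] z 0.1335 yaw [ 179.8   -0.5 -177. ]
[[568.8, 188.3, 26], [605.2, 147.9, 25], [548.3, 93.6, 51]]
[[[0,-0.1,-0.1,12.3,0.0,-0.1,0.0],[0,-0.2,-0.1,12.2,0.1,-0.1,0.0],[0,-0.1,-0.0,12.3,0.0,-0.1,0.0],[0,-0.0,-0.1,12.3,0.1,-0.1,0.0],[0,-0.1,-0.0,12.3,0.0,-0.1,0.0]]]
```

```bash
python3 -m inch '[[[0,-0.3,-0.7,15,0.1,-0.2,0],[0,-0.3,-0.5,15,0.1,-0.2,0],[0,0,0,15,0,-0.1,0],[0,0,0,11,0,0,0],[0,0,0,4,0,0,0],[0,0,0,1.5,0,0,0],[0,0,0,0,0,0,0]]]'
python3 - <<'E'
from plan import *
from fit import blobs
pocket_tray(); print(blobs(viewer.camera("scene")))
E
```

```text
time: 23.72
ee_pos: [0.6086, 0.0949, 0.0715]
tcp_rot: [180.0, -0.0, -177.2]
wrist_force: [0.3, -0.4, -1.6]
opening: 0.0111
grasp_force: 78.6
pocket tray [ 18.5 -68.7] z 0.0715 yaw [ 180.    -0.  -177.2]
[[564.3, 193.3, 24], [548.6, 93.1, 49], [621.9, 89.0, 29]]
```

```bash
python3 -m inch '[[[0,0,1,1,0,0,0],[0,4,0.3,0.6,0,0,0],[0,5,0,0,0,0,0],[0,5,0,0,0,0,0],[0,4,0,0,0,0,0],[0,4,0,0,0,0,0],[0,4,0,0,0,0,0],[0,4,0,0,0,0,0]]]'
python3 -m inch '[[[0,4,0,0,0,0,0],[0,4,0,0,0,0,0],[0,5,0,0,0,0,0],[0,5,0,0,0,0,0],[0,5,0,0,0,0,0],[0,4,0,0,0,0,0],[0,2,0,0,0,0,0],[0,0,0,0,0,0,0]]]'
python3 - <<'E'
from plan import *
from fit import blobs
pocket_tray()
for w in blobs(viewer.camera("scene"),(.45,.06)): print(w,Ro.from_euler('z',-2.9,degrees=True).apply([w[0]-566.7,w[1]-161.5,0])[:2].round(1))
E
```

```text
time: 24.78
ee_pos: [0.5786, 0.0946, 0.0702]
tcp_rot: [180.0, 0.0, -177.2]
wrist_force: [4.0, 0.2, 10.6]
opening: 0.0108
grasp_force: 80.2
time: 25.78
ee_pos: [0.5493, 0.0932, 0.0701]
tcp_rot: [180.0, -0.0, -177.2]
wrist_force: [2.8, -0.6, 7.3]
opening: 0.0112
grasp_force: 80.0
pocket tray [-40.8 -67.4] z 0.0701 yaw [ 180.    -0.  -177.2]
[553.6, 231.3, 54] [-9.6 70.4]
[573.1, 191.3, 55] [ 7.9 29.4]
[509.2, 91.1, 48] [-61.  -67.4]
[564.1, 85.8, 28] [ -6.4 -75.5]
```

```bash
python3 -m inch '[[[0,3,0,-0.1,0,0,0],[0,4,0,0,0,0,0],[0,4,0,0,0,0,0],[0,4,0,0,0,0,0],[0,4,0,0,0,0,0],[0,4,0,0,0,0,0],[0,4,0,0,0,0,0],[0,2.5,0,0,0,0,0]]]'
python3 -m inch '[[[0,1.5,0,0,0,0,0],[0,0,0,0,0,0,0]]]'
python3 - <<'E'
from plan import *
from fit import blobs
pocket_tray()
for w in blobs(viewer.camera("scene"),(.45,.05)): print(w,Ro.from_euler('z',-2.9,degrees=True).apply([w[0]-566.7,w[1]-161.5,0])[:2].round(1))
E
```

```text
time: 26.82
ee_pos: [0.52, 0.0917, 0.0702]
tcp_rot: [180.0, -0.0, -177.2]
wrist_force: [-0.3, 0.2, 2.1]
opening: 0.0109
grasp_force: 78.9
time: 27.08
ee_pos: [0.5193, 0.0917, 0.0703]
tcp_rot: [180.0, 0.1, -177.2]
wrist_force: [7.4, -0.3, 4.3]
opening: 0.0108
grasp_force: 79.4
pocket tray [-70.9 -67.3] z 0.0703 yaw [ 1.800e+02  1.000e-01 -1.772e+02]
[553.6, 231.3, 54] [-9.6 70.4]
[573.1, 191.3, 55] [ 7.9 29.4]
[498.6, 92.5, 51] [-71.5 -65.5]
[534.4, 83.1, 31] [-36.2 -76.7]
```

The tip is at the wall with 7 N contact, and the ball is at pocket x. Lifting.

```bash
python3 -m inch '[[[0,-0.5,0,-3,0,0,0],[0,-1,0,-8,0,0,0],[0,-3,0,-15,0,0,0],[0,-3,0,-20,0,0,0],[0,0,0,-20,0,0,0],[0,0,0,-20,0,0,0],[0,0,0,-10,0,0,0],[0,0,0,0,0,0,0]]]'
python3 - <<'E'
from plan import *
p,R=pose(); S=Ro.from_euler('z',2.9,degrees=True)
for k in("scene","top"):
    c=viewer.camera(k); print(k,"pocket",w2px(c,p+S.apply([-.02,0,-.052])).round(1),[ (np.round(m["position"],1).tolist(),round(m["conf"],2)) for m in finder.mark_of(k,"ball1")])
q,Q=tcp_of(B,15,.10,-22,0); print(p,q)
p,R=rows(p,R,q,Q,16,0)
E
```

```text
time: 28.12
ee_pos: [0.5259, 0.092, 0.166]
tcp_rot: [180.0, -0.1, -177.2]
wrist_force: [-0.4, -0.1, -3.0]
opening: 0.011
grasp_force: 78.4
scene pocket [315.4 210.3] [([350.8, 216.0], 0.6), ([352.2, 223.7], 0.5), ([318.7, 207.5], 0.49), ([232.3, 382.0], 0.49), ([268.1, 312.1], 0.43)]
top pocket [260.  188.6] [([208.0, 176.5], 0.49), ([366.5, 182.2], 0.48), ([429.0, 175.2], 0.43), ([350.6, 240.1], 0.36)]
[0.52589795 0.09199606 0.16595007] [ 0.56395143 -0.27511123  0.152     ]
[[[0,-1.2,-23.0,0.9,-0.0,-0.0,1.6],[0,-1.9,-23.0,0.8,-0.0,-0.0,1.5],[0,-2.5,-23.0,0.9,-0.0,-0.0,1.6],[0,-3.1,-22.8,0.9,-0.0,-0.0,1.5],[0,-3.7,-22.8,0.8,-0.0,-0.0,1.6],[0,-4.4,-22.6,0.9,-0.0,-0.0,1.5],[0,-4.9,-22.6,0.9,-0.0,-0.0,1.6],[0,-5.6,-22.3,0.8,-0.0,-0.0,1.5]]]
[[[0,-6.2,-22.3,0.9,-0.0,-0.0,1.6],[0,-6.7,-22.0,0.9,-0.0,-0.1,1.5],[0,-7.4,-21.9,0.9,-0.0,0.0,1.6],[0,-7.9,-21.6,0.8,-0.0,0.0,1.5],[0,-8.5,-21.5,0.9,-0.0,0.0,1.6],[0,-9.2,-21.2,0.9,-0.0,0.0,1.5],[0,-9.6,-20.9,0.9,-0.0,0.0,1.6],[0,-10.3,-20.7,0.9,-0.0,0.0,1.5]]]
```

```bash
python3 -m inch '[[[0,-1,-12,1,0,0,1],[0,-2,-23,1,0,0,1.6],[0,-2.5,-23,1,0,0,1.6],[0,-3,-23,1,0,0,1.6],[0,-3.5,-23,1,0,0,1.6],[0,-4.5,-22.5,1,0,0,1.5],[0,-5,-22.5,1,0,0,1.5],[0,-5.5,-22.5,1,0,0,1.5]]]'
python3 -m inch '[[[0,-6,-22.5,1,0,0,1.5],[0,-6.5,-22,1,0,0,1.5],[0,-7.5,-22,1,0,0,1.5],[0,-8,-21.5,1,0,0,1.5],[0,-8.5,-21.5,1,0,0,1.5],[0,-9,-21,0,0,0,1.5],[0,-9.5,-21,0,0,0,1.5],[0,-10,-19,0,0,0,1.5]]]'
python3 -m inch '[[[0,-4,-9,0,0,0,1],[0,0,0,0,0,0,0]]]'
python3 - <<'E'
from plan import *
p,R=pose();print(p,R.as_euler('xyz',degrees=True))
c=viewer.camera("scene"); S=Ro.from_euler('z',-22,degrees=True)
print("ball px",w2px(c,p+S.apply([-.02,0,-.052])),[ (np.round(m["position"],1),round(m["conf"],2)) for m in finder.mark_of("scene","ball1")])
q,Q=tcp_of(B,14,.057,-22,0); print(q,pose()[1].as_euler('xyz',degrees=True))
p,R=rows(p,R,q,Q,6,0)
tilts(p,R,B,14,.057,-22,[6,12,18,24,29,33,36,39,42,45,48,51,54,56])
E
```

```text
time: 29.32
ee_pos: [0.5452, -0.0823, 0.1573]
tcp_rot: [-180.0, -0.1, 170.8]
wrist_force: [0.9, 0.5, -1.6]
opening: 0.0109
grasp_force: 78.6
time: 30.32
ee_pos: [0.5667, -0.264, 0.1527]
tcp_rot: [-180.0, -0.1, 158.8]
wrist_force: [0.1, -0.6, -1.7]
opening: 0.0108
grasp_force: 78.6
time: 30.58
ee_pos: [0.567, -0.2728, 0.1525]
tcp_rot: [-180.0, -0.1, 157.9]
wrist_force: [-0.4, 0.3, -2.3]
opening: 0.0109
grasp_force: 78.5
[ 0.56700595 -0.27282448  0.15250473] [-1.79980677e+02 -9.16624884e-02  1.57887129e+02]
ball px [250.97464846 327.32475199] [(array([270. , 313.5]), 0.49), (array([350.8, 226.9]), 0.48), (array([234.5, 383. ]), 0.46), (array([253.4, 325.1]), 0.4), (array([274.6, 277.4]), 0.37), (array([350., 215.]), 0.36)]
[ 0.56302425 -0.27473662  0.109     ] [-1.79986157e+02 -7.91595254e-02  1.57972835e+02]
[[[0,0.5,-0.5,7.3,-0.0,-0.0,-0.0],[0,0.5,-0.6,7.2,-0.0,-0.0,-0.0],[0,0.4,-0.5,7.3,-0.0,-0.0,-0.1],[0,0.5,-0.6,7.2,-0.0,-0.1,0.0],[0,0.5,-0.5,7.3,-0.0,0.0,0.0],[0,0.5,-0.6,7.2,-0.0,0.0,-0.0]]]
[[[0,5.6,0.0,-1.8,-0.0,-6.0,-0.0],[0,5.5,0.0,-1.8,-0.0,-6.0,-0.0],[0,5.6,0.0,-1.8,-0.0,-6.0,-0.0],[0,5.5,0.0,-1.8,-0.0,-6.0,-0.0],[0,4.6,0.0,-1.6,-0.0,-5.0,-0.0],[0,3.7,0.0,-1.2,-0.0,-4.0,-0.0],[0,2.7,0.0,-1.0,-0.0,-3.0,0.0],[0,2.8,0.0,-1.0,-0.0,-3.0,0.0]]]
[[[0,2.7,0.0,-1.0,-0.0,-3.0,0.0],[0,2.8,0.0,-0.9,-0.0,-3.0,0.0],[0,2.7,0.0,-1.0,-0.0,-3.0,0.0],[0,2.8,0.0,-1.0,-0.0,-3.0,0.0],[0,2.7,0.0,-1.0,-0.0,-3.0,0.0],[0,1.9,0.0,-0.6,-0.0,-2.0,0.0]]]
```

```bash
python3 -m inch '[[[0,0.5,-0.5,7,0,0,0],[0,1,-1,8,0,0,0],[0,1,-1,9,0,0,0],[0,0.5,-0.5,9,0,0,0],[0,0,0,7,0,0,0],[0,0,0,3.5,0,0,0],[0,0,0,0,0,0,0]]]'
python3 -m inch '[[[0,5.6,0,-1.8,0,-6,0],[0,5.6,0,-1.8,0,-6,0],[0,5.6,0,-1.8,0,-6,0],[0,5.5,0,-1.8,0,-6,0],[0,0,0,0,0,0,0]]]'
python3 - <<'E'
from plan import *
p,R=pose();print(p,R.as_euler('xyz',degrees=True),tcp_of(B,14,.057,-22,24)[0])
tilts(p,R,B,14,.057,-22,[27,30,33,36,39,42,45,48,51,54,56])
E
```

```text
time: 31.55
ee_pos: [0.5631, -0.2739, 0.109]
tcp_rot: [-180.0, -0.1, 157.9]
wrist_force: [-0.4, -0.4, -1.4]
opening: 0.0114
grasp_force: 78.5
time: 32.17
ee_pos: [0.5397, -0.2644, 0.1121]
tcp_rot: [-180.0, 23.9, 157.9]
wrist_force: [-0.7, -0.2, -1.9]
opening: 0.0112
grasp_force: 78.5
[ 0.53974418 -0.26441965  0.11211736] [-179.97385911   23.86615902  157.94276384] [ 0.54181084 -0.26616585  0.1126391 ]
[[[0,0.2,-0.8,-0.4,-0.1,-3.1,-0.1],[0,2.7,-0.0,-1.0,0.1,-3.0,0.0],[0,2.8,-0.0,-1.0,-0.0,-3.0,0.0],[0,2.7,-0.0,-0.9,-0.0,-3.0,0.1],[0,2.8,-0.0,-1.0,-0.0,-3.0,-0.0],[0,2.7,-0.0,-1.0,-0.0,-3.0,-0.0],[0,2.8,-0.0,-1.0,-0.1,-3.0,-0.0],[0,2.7,-0.0,-0.9,0.0,-3.0,-0.0]]]
[[[0,2.8,-0.1,-1.0,0.0,-3.0,-0.0],[0,2.7,0.0,-1.0,0.0,-3.0,-0.0],[0,1.9,0.0,-0.6,0.0,-2.0,-0.1]]]
```

```bash
python3 -m inch '[[[0,0.2,-0.8,-0.4,0,-3,0],[0,2.7,0,-1,0,-3,0],[0,2.8,0,-1,0,-3,0],[0,2.7,0,-1,0,-3,0],[0,2.8,0,-1,0,-3,0],[0,2.7,0,-1,0,-3,0],[0,2.8,0,-1,0,-3,0],[0,2.7,0,-0.9,0,-3,0]]]'
python3 -m inch '[[[0,2.8,0,-1,0,-3,0],[0,2.7,0,-1,0,-3,0],[0,1.9,0,-0.6,0,-2,0],[0,0,0,0,0,0,0],[0,0,0,0,0,0,0],[0,0,0,0,0,0,0]]]'
python3 - <<'E'
from plan import *
p,R=pose();print(p,R.as_euler('xyz',degrees=True),tcp_of(B,14,.057,-22,56)[0])
c=viewer.camera("scene");print("B seat",w2px(c,[*B,.017]).round(1),[ (np.round(m["position"],1).tolist(),round(m["conf"],2)) for m in finder.mark_of("scene","ball1")])
p,R=rows(p,R,p+[0,0,.06],R,3,0)
rows(p,R,tcp_of(B,25,.15,-22,0)[0],spoonR(-22),7,0)
E
```

```text
time: 33.17
ee_pos: [0.5241, -0.2591, 0.1092]
tcp_rot: [-180.0, 48.0, 158.0]
wrist_force: [0.4, 0.3, -0.7]
opening: 0.011
grasp_force: 78.6
time: 33.92
ee_pos: [0.5174, -0.2563, 0.1043]
tcp_rot: [-179.9, 55.9, 158.0]
wrist_force: [0.4, -0.1, -1.4]
opening: 0.011
grasp_force: 78.7
[ 0.51743402 -0.25632898  0.10431626] [-179.94947297   55.9223324   157.99111873] [ 0.51487921 -0.25528477  0.10265878]
B seat [246.7 343.2] [([351.8, 216.0], 0.63), ([233.3, 380.8], 0.59), ([248.0, 346.5], 0.54), ([271.3, 312.3], 0.44), ([351.3, 225.5], 0.4)]
[[[0,-16.6,-0.0,-11.2,0.0,0.0,0.0],[0,-16.5,-0.0,-11.2,0.0,0.0,0.0],[0,-16.6,-0.0,-11.2,0.0,0.0,0.0]]]
[[[0,-9.3,0.0,4.1,-0.0,8.0,-0.0],[0,-9.7,0.0,2.8,-0.0,8.0,-0.0],[0,-10.1,0.0,1.4,-0.0,8.0,-0.0],[0,-10.1,0.0,-0.1,-0.0,8.0,-0.0],[0,-10.0,0.0,-1.4,-0.0,7.9,-0.0],[0,-9.8,0.0,-2.8,-0.0,8.0,-0.0],[0,-9.2,0.0,-4.1,-0.0,8.0,-0.0]]]
```

```bash
python3 -m inch '[[[0,-16.5,0,-11,0,0,0],[0,-16.5,0,-11,0,0,0],[0,-16.5,0,-11,0,0,0],[0,-9.5,0,4,0,8,0],[0,-9.5,0,3,0,8,0],[0,-10,0,1.5,0,8,0],[0,-10,0,0,0,8,0],[0,-10,0,-1.5,0,8,0]]]'
python3 -m inch '[[[0,-10,0,-3,0,8,0],[0,-9,0,-4,0,8,0],[0,0,0,0,0,0,0]]]'
python3 - <<'E'
from plan import *
p,R=pose();print(p,R.as_euler('xyz',degrees=True))
for k in("scene","top"):
    c=viewer.camera(k);print("A,B seat",w2px(c,[*A,.017]).round(1),w2px(c,[*B,.017]).round(1),[ (np.round(m["position"],1).tolist(),round(m["conf"],2)) for m in finder.mark_of(k,"ball1")])
rows(p,R,np.array([.5062,-.0687,.14]),spoonR(15),8,0)
E
```

```text
time: 35.02
ee_pos: [0.5578, -0.2726, 0.1907]
tcp_rot: [-180.0, 15.8, 158.0]
wrist_force: [0.4, -1.1, -0.6]
opening: 0.0113
grasp_force: 78.6
time: 35.4
ee_pos: [0.5756, -0.2798, 0.1952]
tcp_rot: [180.0, -0.5, 158.0]
wrist_force: [0.4, -0.1, -3.0]
opening: 0.0114
grasp_force: 78.7
[ 0.57559109 -0.27980552  0.19521291] [179.9984723   -0.52207813 157.96279531]
A,B seat [269.4 312.2] [246.7 343.2] [([269.3, 312.8], 0.48), ([234.1, 383.6], 0.46), ([354.2, 226.3], 0.39), ([348.7, 217.2], 0.37)]
A,B seat [362.9 184.4] [398.  184.4] [([207.1, 176.4], 0.52), ([223.6, 167.7], 0.5), ([429.6, 175.9], 0.5), ([363.0, 181.9], 0.4), ([399.0, 181.4], 0.38)]
[[[0,17.9,21.2,7.1,0.0,-0.1,-4.6],[0,16.1,22.6,7.0,0.0,-0.0,-4.7],[0,14.2,23.8,7.0,0.1,-0.1,-4.6],[0,12.3,24.9,7.0,-0.0,-0.0,-4.6],[0,10.3,25.8,7.0,0.0,-0.1,-4.6],[0,8.1,26.5,6.9,0.0,-0.1,-4.7],[0,6.0,27.1,7.0,0.0,-0.0,-4.6],[0,3.8,27.6,6.9,0.1,-0.1,-4.6]]]
```

```bash
python3 -m inch '[[[0,18,21,7,0,-0.1,-4.6],[0,16,22.5,7,0,-0.1,-4.6],[0,14,24,7,0,-0.1,-4.6],[0,12,25,7,0,-0.1,-4.6],[0,10,26,7,0,-0.1,-4.6],[0,8,26.5,7,0,0,-4.6],[0,6,27,7,0,0,-4.7],[0,4,27.5,7,0,0,-4.7]]]'
python3 -m inch '[[[0,0,0,0,0,0,0]]]'
python3 - <<'E'
from plan import *
p,R=pose();print(p,R.as_euler('xyz',degrees=True))
rows(p,R,np.array([.5062,-.0687,.0725]),spoonR(15),5,0)
E
```

```text
time: 36.6
ee_pos: [0.5038, -0.0669, 0.1455]
tcp_rot: [-179.7, 0.7, -164.9]
wrist_force: [0.6, 0.7, -1.3]
opening: 0.0112
grasp_force: 78.6
time: 36.72
ee_pos: [0.5036, -0.0664, 0.1453]
tcp_rot: [-179.7, 0.6, -164.9]
wrist_force: [0.2, 0.1, -1.7]
opening: 0.0112
grasp_force: 78.6
[ 0.50359312 -0.06644676  0.14533924] [-179.7289605     0.58885929 -164.92499637]
[[[0,-0.2,-0.5,14.6,-0.1,0.1,0.0],[0,-0.3,-0.5,14.5,-0.0,0.1,0.0],[0,-0.3,-0.6,14.6,-0.1,0.2,0.0],[0,-0.3,-0.5,14.6,-0.0,0.1,0.1],[0,-0.4,-0.6,14.6,-0.1,0.1,-0.0]]]
```

```bash
python3 -m inch '[[[0,-0.3,-0.5,18,-0.1,0.2,0],[0,-0.4,-0.6,20,-0.1,0.2,0],[0,-0.4,-0.6,20,-0.1,0.2,0],[0,-0.3,-0.5,12,0,0,0],[0,0,0,3,0,0,0],[0,0,0,0,0,0,0]]]'
python3 -c "
from plan import *
p,R=pose();print(p,R.as_euler('xyz',degrees=True))"
```

```text
time: 37.48
ee_pos: [0.5073, -0.0696, 0.0711]
tcp_rot: [179.9, -0.2, -165.1]
wrist_force: [-0.8, 0.4, -1.2]
opening: 0.0112
grasp_force: 78.9
[ 0.50728504 -0.06962788  0.07106246] [ 179.89922524   -0.21192086 -165.06149589]
```

```bash
python3 -m inch '[[[0,0,0,0.5,0.1,-0.2,0],[0,0,0,0.4,0,0,0],[0,0,0,0,0,0,0],[0,0,0,0,0,0,0]]]'
python3 -c "
from plan import *
p,R=pose();print(p,R.as_euler('xyz',degrees=True))"
```

```text
time: 37.98
ee_pos: [0.5073, -0.0695, 0.0702]
tcp_rot: [-180.0, -0.0, -165.1]
wrist_force: [-0.1, 0.6, -0.8]
opening: 0.0115
grasp_force: 78.9
[ 0.50725124 -0.06953518  0.07020413] [-1.79997682e+02 -2.07448440e-03 -1.65052459e+02]
```

```bash
python3 -m inch '[[[0,0,0,0.3,0,0,0],[0,0,0,0.2,0,0,0],[0,0,0,0,0,0,0]]]'
python3 -m inch '[[[10,0,0,0,0,0,0],[18,0,0,0,0,0,0],[25,0,0,0,0,0,0],[35,0,0,0,0,0,0],[60,0,0,0,0,0,0],[100,0,0,0,0,0,0],[100,0,0,0,0,0,0],[100,0,0,0,0,0,0]]]' 20
python3 -m inch '[[[100,0,0,0,0,0,0],[100,0,0,0,0,0,0],[100,0,0,-5,0,0,0],[100,0,0,-15,0,0,0],[100,0,0,-25,0,0,0],[100,0,0,-40,0,0,0],[100,0,0,-40,0,0,0],[100,0,0,-40,0,0,0]]]'
python3 -m inch '[[[100,30,30,0,0,0,0],[100,40,40,0,0,0,0],[100,40,40,0,0,0,0],[100,40,40,0,0,0,0],[100,0,50,0,0,0,0],[100,0,50,0,0,0,0],[100,0,0,0,0,0,0]]]'
python3 - <<'E'
from fit import *
cs=[];ms=[]
for k,x in(("top",(328,198)),("scene",(280,269))):
    c=viewer.camera(k);cs.append(c)
    print(k,[(np.round(m["position"],1).tolist(),round(m["conf"],2)) for m in finder.mark_of(k,"ball1")])
    print([(n,[(np.round(m["position"]).tolist(),round(m["conf"],2)) for m in finder.mark_of(k,n)][:3]) for n in("spoon_grip","spoon_tip","washer","pin","platen","driver","wrench","cleaner","jar")])
    ms.append(near(k,"spoon_grip",x)); print(blobs(c))
print(fit(cs,ms,SP,.0178,[(.46,.53),(-.11,-.04),(-10,50)]))
E
```

```text
time: 38.35
ee_pos: [0.5075, -0.0695, 0.0701]
tcp_rot: [-180.0, 0.0, -165.1]
wrist_force: [-1.0, 0.3, 5.2]
opening: 0.0109
grasp_force: 79.6
time: 39.35
ee_pos: [0.5072, -0.0695, 0.0696]
tcp_rot: [180.0, -0.0, -165.1]
wrist_force: [-0.5, -0.3, 0.4]
opening: 0.0858
grasp_force: 0.0
time: 40.35
ee_pos: [0.5071, -0.0695, 0.2371]
tcp_rot: [-180.0, 0.1, -165.1]
wrist_force: [-0.1, -0.0, -0.1]
opening: 0.0856
grasp_force: 0.0
time: 41.22
ee_pos: [0.2966, 0.1359, 0.2358]
tcp_rot: [180.0, 0.1, -164.7]
wrist_force: [-0.7, -1.1, 0.1]
opening: 0.0851
grasp_force: 0.0
top [([364.9, 181.6], 0.65), ([223.2, 170.5], 0.63), ([353.6, 136.4], 0.58), ([396.8, 181.3], 0.57), ([208.1, 176.4], 0.57), ([432.4, 174.3], 0.45), ([397.9, 117.8], 0.42)]
[('spoon_grip', [([329.0, 184.0], 0.83)]), ('spoon_tip', [([326.0, 209.0], 0.87), ([311.0, 138.0], 0.36), ([431.0, 175.0], 0.18)]), ('washer', [([312.0, 134.0], 0.64), ([223.0, 170.0], 0.4)]), ('pin', [([350.0, 239.0], 0.63)]), ('platen', [([352.0, 135.0], 0.58)]), ('driver', [([326.0, 203.0], 0.69), ([401.0, 182.0], 0.47)]), ('wrench', [([398.0, 119.0], 0.93), ([312.0, 135.0], 0.67)]), ('cleaner', [([133.0, 141.0], 0.55), ([311.0, 134.0], 0.24)]), ('jar', [([141.0, 226.0], 0.96), ([210.0, 179.0], 0.63)])]
[[573.9, 188.3, 65], [554.8, 228.5, 64]]
scene [([349.0, 215.4], 0.62), ([246.8, 342.3], 0.53), ([232.6, 384.7], 0.51), ([273.0, 313.0], 0.43)]
[('spoon_grip', [([287.0, 259.0], 0.73)]), ('spoon_tip', [([268.0, 276.0], 0.86), ([233.0, 380.0], 0.5)]), ('washer', [([350.0, 300.0], 0.51)]), ('pin', [([228.0, 279.0], 0.47)]), ('platen', [([326.0, 338.0], 0.76)]), ('driver', [([269.0, 315.0], 0.71), ([273.0, 192.0], 0.54)]), ('wrench', [([315.0, 398.0], 0.72)]), ('cleaner', [([409.0, 193.0], 0.76), ([352.0, 228.0], 0.54)]), ('jar', [([338.0, 171.0], 0.85)])]
[[553.5, 231.1, 53], [573.1, 191.3, 55]]
(array([ 0.484 , -0.0764, 18.0489]), np.float64(0.309))
```

The spoon is upright on its pad and released. Nests A, B and C each hold a ball, two balls are left in the tray, and the bystanders haven't moved. Handing in.

```bash
python3 -c "
from workcell import bot
print(bot.job_done())"
```

```text
the job is handed in; nothing more can be done
None
```

I handed the job in at about 42 s of robot time: camera checks show one ball in each of the two empty nests, the loaded nest and two tray balls left as they were, and the spoon upright and released on its pad.

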